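# Tip the brass lamps out of the ratchet tray

### The job

Lower the tray's end gate right down, and only then work the stand's ratchet lever back and forth, in full strokes, to tip the tray notch by notch until every brass lamp in it has slid over the gate into the crate. Leave the tray tipped and the gate down. Do not touch the lamps, push the crate away, or move or tip the other things on the table.

Things in the scene. Friction and masses are not known exactly. Their poses are not given: they have to be found in the camera images.
- stand: Tipping stand: grey steel base plate (235 x 280 x 12 mm) with uprights, bolted to the table. Origin on the table top near the base's middle. z up; the tray's gate end and the crate are towards its -y; ratchet wheel (12 saw teeth, steel) and lever on its +x side. The tray, gate and lever hinges all run along its x.
- tray (a joint): Tilt of the aluminium tray (156 mm wide in x, 250 long in y, walls 45 high, open at the gate end only), rad: 0 level, grows as its rear (+y) end rises, stop 0.86. Each notch of the ratchet wheel raises it 0.13 (up to 0.04 more at the end of a working stroke) and a sprung pawl then holds it. The lamps slide out between 0.3 and 0.55: three or four notches.
- tray_hinge (a point): Middle of the tray's hinge axis, at the front edge of the tray floor (gate end), 160 mm above the table; 100 mm towards -y from the stand's origin. The gate's hinge axis is the same line (within 1 mm).
- gate (a joint): Angle of the tray's end gate, rad: 0 shut (upright), grows as its top swings outwards (stand's -y) and down; 1.57 is level with the tray floor, stop at 1.66. Stiff hinge (about 0.13 N m, 1.5 N at the bar): it stays where it is left. The gate panel is 152 mm wide and 50 mm high.
- gate_bar (a point): Middle of the gate's handle: round steel bar 12 mm thick, 108 mm long along the stand's x, 35 mm above the gate's top edge on two slanting posts 50 mm either side of its middle (clear window 92 mm wide, 29 mm high). It is 85 mm from the hinge axis along the gate and 20 mm outside its plane: shut, it is 85 mm above and 20 mm to -y of the hinge axis (245 mm above the table); turns with the gate.
- lever (a joint): Ratchet lever, rad: 0 leans 0.45 from vertical towards the gate (-y), 0.9 leans as far to +y; hard stops at both. Stays where left (0.1 N m); starts anywhere. Swinging 0 to 0.9 turns the wheel and raises the tray (3 to 6 N at the bar); swinging back, the pawl clicks over a tooth. A stroke gains one notch if it starts below 0.2 and ends above 0.75; shorter ones gain nothing.
- lever_bar (a point): Middle of the free part of the lever's black rubber handle: a round bar 14 mm thick, about 75 mm of it free, along the stand's x. It turns with the lever, 135 mm from the lever's axis. About 244 mm above the table at either end of the swing, 258 mm in the middle.
- lever_pivot (a point): Point on the lever's axis straight below the handle's middle (same x in the stand's frame), 122 mm above the table; fixed on the stand.
- crate: Open plywood crate, 260 (its x) x 220 (its y) x 60 mm high, wall 8 mm, 1.5 kg, standing under the gate end; origin at the centre of its underside.
- lamp0: Small brass oil lamp, a dish 62 mm across and 21 mm high, about 80 g, lying in the tray at the start; origin at the centre of its underside.
- lamp1: Small brass oil lamp, a dish 62 mm across and 21 mm high, about 80 g, lying in the tray at the start; origin at the centre of its underside.
- lamp2: Small brass oil lamp, a dish 62 mm across and 21 mm high, about 80 g, lying in the tray at the start; origin at the centre of its underside.
- lamp3: Small brass oil lamp, a dish 62 mm across and 21 mm high, about 80 g, lying in the tray at the start; origin at the centre of its underside.
- lamp4: Small brass oil lamp, a dish 62 mm across and 21 mm high, about 80 g, lying in the tray at the start; origin at the centre of its underside.
- paint_tub: Bystander: white paint tub with two side handles, 96 mm across, 100 mm tall; origin at the centre of its underside.
- clay_cup: Bystander: terracotta cup, 68 mm across, 75 mm tall; origin at the centre of its underside.
- jar: Bystander: closed glass jar, 64 mm across, 100 mm tall; origin at the centre of its underside.
- brush: Bystander: paint brush lying on the table.
- tape_roll: Bystander: roll of clear tape lying flat, 90 mm across, 24 mm high; origin at the centre of its underside.

How it is judged:
By the outcome, as a careful person would: the job done as asked, in the order asked, and still so for the second after the job is handed in, with the robot touching nothing.
It also fails if it takes over 67 s, if anything falls off the work surface, if the arm or the gripper's body presses on something with over 40 N, if the wrist force passes 120 N, or if a joint passes its speed limit or range.

### The arm

A 6-joint arm with a two-finger parallel gripper is mounted at the origin on the work surface. World frame = base frame: x ahead of the robot, y to its left, z up, the work surface at z = 0. Lengths are in m, angles in rad, forces in N, time in s.
With the tool pointing down it reaches from about 0.35 to 0.8 m from the base axis. Payload 7.3 kg.
Tool frame: the origin (TCP) lies midway between the tips of the shut fingers; the grasp point (between the pads) lies 19 mm behind it; z points along the fingers, y is the line along which they close (so a half turn about z gives the same grasp; the last joint's range is limited). The gripper opens to 85 mm and grips with 20 to 120 N. Pads are 22 mm wide; open, the fingers measure 114 mm over their backs; the gripper's body (76 mm by 85 mm) begins 54 mm behind the grasp point. The pads swing forward as they close: fully open they stand 13 mm farther back than shut.
Start: joints at [-0.146, 0.342, 1.524, -0, 1.275, -0.146], TCP at [0.525, 0, 0.231] pointing down, gripper open.
Joint ranges: [-2.53, 2.53], [-0.77, 2.02], [0.04, 2.7], [-1, 4.14], [0.28, 2.66], [-3.11, 3.11]. Speed limits (rad/s): [2.57, 2.57, 3.14, 3.14, 3.14, 3.14].

### API

Orientations are given as a unit quaternion [x, y, z, w].
In Python, from cell import ctrl gives the robot as it stands.
- The arm moves only by the tool move_arm, never from a script. Its argument "commands" is a list of rows, each a list of 2 entries, a list of its own where there are three numbers: the shift along the world's x, y, z in mm, then the turn, a rotation vector about the world's x, y, z in rad. A call has 1 to 10 rows; each row is the pose to reach, as a shift and turn from the pose commanded when the call began; what a row does not reach only later rows make up. A row lasts 1/8 s, in which the tool goes at most 62.5 mm and 10.7 degrees, less where a joint would pass 70% of its speed; a pose out of reach is approached as far as the arm can. A call with a gripper value outside its range is refused whole. "grip" is the closure, from 0 (fully open) to 1 (shut), set as the call begins (left out, the last holds). The fingers move at their own pace and stop on an object; the grip force is fixed at half the most. Time passes only in rows, so rows that repeat a pose let the fingers close. It gives the time, the measured TCP pose, the force, the opening and the grip force at its end, in the units of the state.
- ctrl.observe(): the state, without advancing time (a new reading comes with each control period).
- ctrl.read_camera(name): name is "scene" or "side" or "wrist"; returns a dict with "frame" (400x640x3 uint8, blue, green, red), "camera_matrix" (3x3 intrinsics, pixels), "R" (3x3) and "t" (3): a world point X has camera coordinates R X + t. Camera axes: x right, y down, z forward; pixel columns grow to the right and rows downward; lengths in m; the calibration is good to about 2 mm. A picture is of the moment at which its call begins. There is no depth.
- ctrl.job_done(): hands the job in; it is judged then, once.
The state is a dict: "clock": time; "q": joint angles; "qvel": joint speeds; "effort": joint torques, N m; "tool_pos": TCP position; "eef_rot": TCP orientation; "force": force on the tool from outside, world axes, zero at the start; "moment": the same for the moment, N m; "gripper_width": opening from 0.0 (shut) to 1.0 (fully open); "gripper_force": force on a finger pad.
Only numpy, scipy, OpenCV 4.12 (cv2) and the standard library are available. Lean on these libraries where they do the work, as an engineer would, in place of code of your own. Each camera call takes 0.05 s, during which the arm holds its last target. There are 200 camera calls.

## Working session

There is one attempt and no reset: what is moved stays moved. The work goes in short steps, Python scripts to look and compute and a tool call to move; the robot and the scene stay as the last step left them, time stands still between calls to the robot, and variables do not carry over. Pictures are saved under pics/ and viewed, at most 10 in all, crops included, and the job is handed in when it is done.

Besides the shell and the picture viewer there is one more tool, called after "Call:" as a command line: name --argument value ..., lists and objects as JSON in quotes. move_arm: Moves the arm, as the interface text tells. Its arguments: {"type":"object","properties":{"commands":{"type":"array","items":{"type":"array"}},"grip":{"type":"number"}},"required":["commands"]}

```bash
mkdir -p pics
cat > h.py <<'E'
from cell import ctrl
import cv2,numpy as np
def save(n,f):
    c=ctrl.read_camera(n); cv2.imwrite(f'pics/{f}.png',c['frame']); np.savez(f'pics/{f}.npz',K=c['camera_matrix'],R=c['R'],t=c['t']); return c
def proj(f,X):
    d=np.load(f'pics/{f}.npz'); p=d['K']@(d['R']@np.array(X).T+d['t'].reshape(3,1)); return (p[:2]/p[2]).T
def ray(f,u,v):
    d=np.load(f'pics/{f}.npz'); r=d['R'].T@np.linalg.inv(d['K'])@[u,v,1]; return -d['R'].T@d['t'].ravel(),r/np.linalg.norm(r)
def atz(f,u,v,z):
    c,r=ray(f,u,v); return c+r*(z-c[2])/r[2]
def tri(*a):
    A=np.zeros((3,3));b=np.zeros(3);L=[ray(*x) for x in a]
    for c,r in L:
        P=np.eye(3)-np.outer(r,r);A+=P;b+=P@c
    X=np.linalg.solve(A,b); return X,[np.linalg.norm(np.cross(X-c,r)) for c,r in L]
E
python3 - <<'E'
from h import *
a=save('scene','s0')['frame'];b=save('side','d0')['frame']
for f in('s0','d0'): print(ray(f,320,200))
o=ctrl.observe();print(o)
E
```

```text
(array([1.02755022, 0.39797314, 1.03937212]), array([-0.40135662, -0.33442634, -0.8526851 ]))
(array([ 0.31580444, -0.66482591,  0.89253325]), array([ 0.25621724,  0.66462353, -0.70187484]))
{'clock': 0.1, 'q': array([-1.45991871e-01,  3.42658120e-01,  1.52493955e+00, -1.42973339e-05,
        1.27537530e+00, -1.45979051e-01]), 'qvel': array([ 0.00062815, -0.00201231, -0.00303686,  0.00061148, -0.00191057,
        0.00046321]), 'effort': array([ 1.46845858e-03, -4.34446299e+01, -2.46491075e+01, -2.49143095e-04,
        4.66253536e-03,  6.72989302e-06]), 'tool_pos': array([5.24641508e-01, 7.49041956e-05, 2.30686513e-01]), 'eef_rot': array([ 7.07109670e-01,  7.07103555e-01, -4.17320577e-04, -5.49734350e-04]), 'force': array([-0.2927422 , -0.83152675, -1.02867516]), 'moment': array([0.01112559, 0.00099272, 0.03200972]), 'gripper_force': 0.0, 'gripper_width': 0.997437794312794}
```

View pics/s0.png

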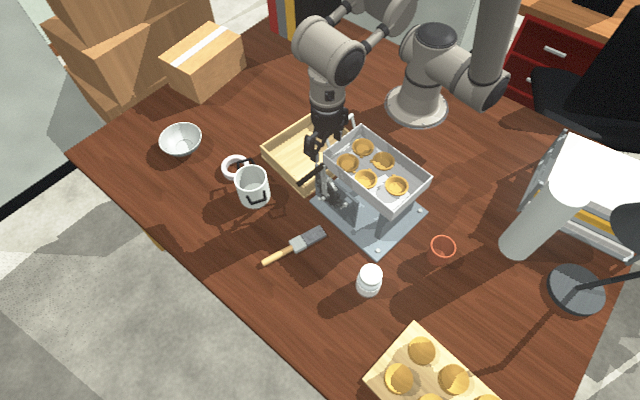

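View pics/d0.png

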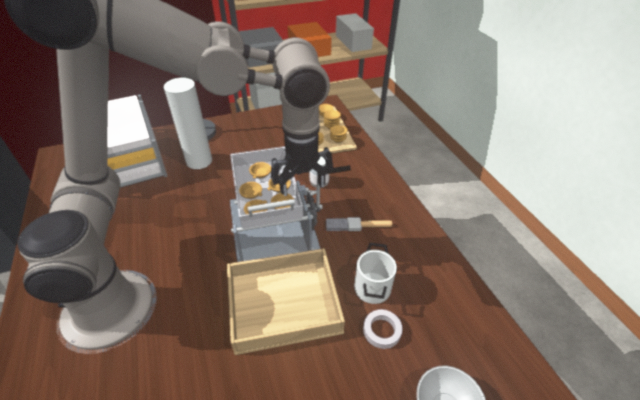

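The scene view shows the tray at (378,170), with the crate to its left at (300,155). The gripper sits over the lever near (325,150). In the side view the gate handle is at about (270,208), the crate at (283,300), and the lever handle near (340,168), behind the gripper. I'll enlarge both.

Run:
```python
from h import *
a=cv2.imread('pics/s0.png')[110:260,245:445];b=cv2.imread('pics/d0.png')[140:265,220:380]
cv2.imwrite('pics/s0c.png',cv2.resize(a,None,fx=4,fy=4,interpolation=2))
cv2.imwrite('pics/d0c.png',cv2.resize(b,None,fx=4.8,fy=4.8,interpolation=2))
```

```text
(no output)
```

View pics/s0c.png

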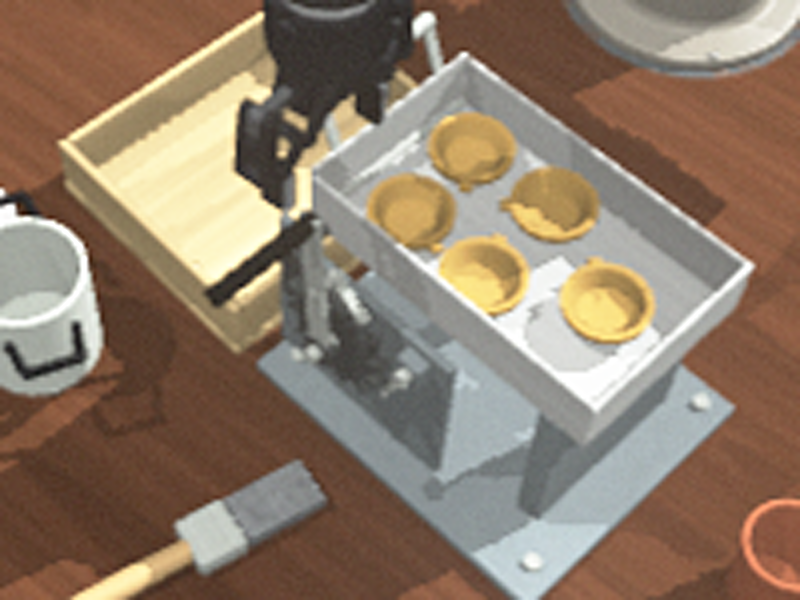

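View pics/d0c.png

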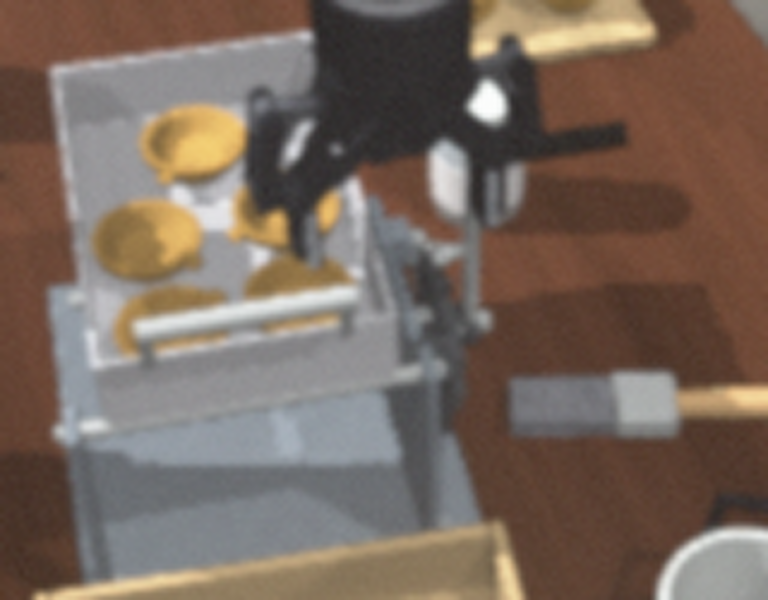

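Run:
```python
from h import *
np.set_printoptions(precision=4,suppress=True)
S=lambda u,v:('s0',u/4+245-.4,v/4+110-.4)
D=lambda u,v:('d0',u/4.8+220-.4,v/4.8+140-.4)
for n,p,z in [('base L',S(258,365),.012),('base R',S(735,408),.012),('rearR',S(593,408),.205),('rearL',S(752,266),.205),('frontL',S(465,55),.205),('frontR',S(315,178),.205),
 ('d rearL',D(52,70),.205),('d frontL',D(95,366),.205),('d frontR',D(395,312),.205),('hingeaxis L',D(65,433),.16),('hinge R',D(430,368),.16),('bar L',D(140,330),.245),('bar R',D(352,297),.245)]: print(n,atz(*p,z))
print('lever out',tri(S(215,296),D(622,135)));print('lever in',tri(S(310,222),D(538,147)))
print('crate tops', [atz('d0',u,v,.06) for u,v in [(228,264),(323,252),(343,320),(232,347)]])
```

```text
base L [ 0.5677 -0.0288  0.012 ]
base R [0.3671 0.2723 0.012 ]
rearR [0.5466 0.2292 0.205 ]
rearL [0.3928 0.2487 0.205 ]
frontL [ 0.3641 -0.0032  0.205 ]
frontR [ 0.5175 -0.015   0.205 ]
d rearL [0.3924 0.2465 0.205 ]
d frontL [0.3655 0.0013 0.205 ]
d frontR [ 0.5188 -0.0137  0.205 ]
hingeaxis L [0.3443 0.0035 0.16  ]
hinge R [ 0.5363 -0.0175  0.16  ]
bar L [ 0.3879 -0.0215  0.245 ]
bar R [ 0.4905 -0.0346  0.245 ]
lever out (array([0.6578, 0.0213, 0.2574]), [np.float64(0.0007068738327233611), np.float64(0.0007068738327235035)])
lever in (array([0.5976, 0.0282, 0.2668]), [np.float64(0.015090082950042985), np.float64(0.015090082950043016)])
crate tops [array([ 0.3121, -0.017 ,  0.06  ]), array([ 0.5578, -0.0652,  0.06  ]), array([ 0.5311, -0.266 ,  0.06  ]), array([ 0.2777, -0.2408,  0.06  ])]
```

Call:
move_arm --commands '[[[0,0,50],[0,0,0]],[[0,0,100],[0,0,0]],[[-50,0,110],[0,0,-0.05]],[[-83,0,110],[0,0,-0.108]],[[-83,0,90],[0,0,-0.108]],[[-83,0,45],[0,0,-0.108]],[[-83,0,20],[0,0,-0.108]],[[-83,0,4],[0,0,-0.108]],[[-83,0,2],[0,0,-0.108]]]' --grip 1

```text
clock: 1.23
tool_pos: [0.4413, 0.0001, 0.2322]
eef_rot: [0.744, 0.668, -0.001, -0.001]
force: [-0.4, 0.5, 0.0]
gripper_width: 0.001
gripper_force: 0.0
```

Run:
```python
from h import *
np.set_printoptions(precision=4,suppress=True)
a=save('scene','s1')['frame'];b=save('side','d1')['frame']
im=np.hstack([cv2.resize(a[110:260,270:400],None,fx=3,fy=4,interpolation=2)[:, :],cv2.resize(b[140:265,220:340],None,fx=3.4,fy=4.8,interpolation=2)])
print(im.shape);cv2.imwrite('pics/c1.png',im)
```

```text
(600, 798, 3)
```

View pics/c1.png

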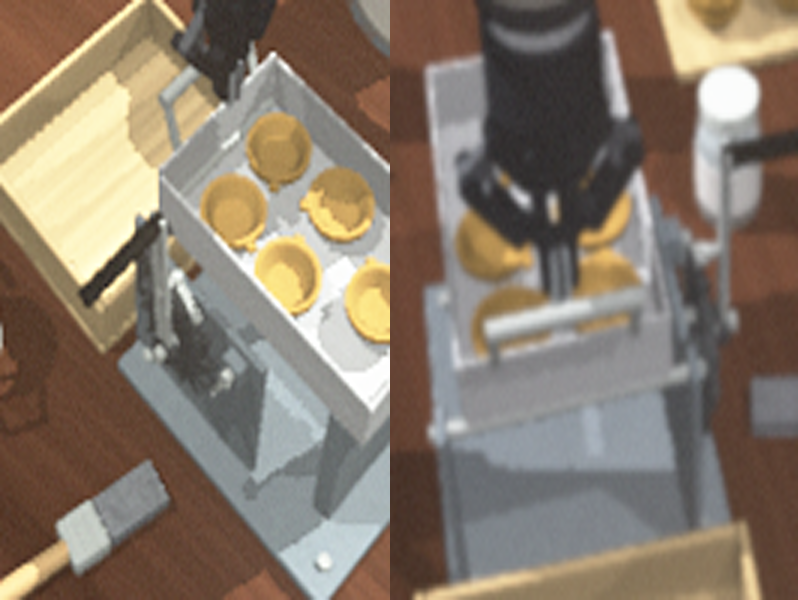

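The shut fingers are just inside the gate bar, with the bar at (565,313) in the side crop. The lever handle is clear, from (725,157) outward. I'll push the gate over now.

Call:
move_arm --commands '[[[-1,-10,0],[0,0,0]],[[-2,-22,-4],[0,0,0]],[[-4,-34,-9],[0,0,0]],[[-5,-45,-17],[0,0,0]],[[-6,-54,-25],[0,0,0]],[[-7,-62,-34],[0,0,0]],[[-7,-69,-43],[0,0,0]],[[-8,-73,-50],[0,0,0]],[[-8,-76,-58],[0,0,0]],[[-8,-76,-58],[0,0,0]]]'

```text
clock: 2.58
tool_pos: [0.4335, -0.0755, 0.1741]
eef_rot: [0.744, 0.668, -0.0, -0.001]
force: [-0.3, 5.2, -2.5]
gripper_width: -0.005
gripper_force: 2.3
```

Call:
move_arm --commands '[[[0,6,0],[0,0,0]],[[0,6,25],[0,0,0]],[[0,6,48],[0,0,0]],[[-2,-14,50],[0,0,0]],[[-2,-16,35],[0,0,0]],[[-2,-16,20],[0,0,0]],[[-2,-16,8],[0,0,0]],[[-2,-15,-4],[0,0,0]],[[-2,-14,-16],[0,0,0]],[[-2,-13,-24],[0,0,0]]]'

```text
clock: 3.82
tool_pos: [0.432, -0.0888, 0.1506]
eef_rot: [0.744, 0.668, -0.0, -0.0]
force: [-0.2, -0.4, 1.5]
gripper_width: -0.002
gripper_force: 0.5
```

Call:
move_arm --commands '[[[0,1,-5],[0,0,0]],[[0,2,-9],[0,0,0]],[[0,2,-12],[0,0,0]],[[0,2,-14],[0,0,0]],[[0,2,-14],[0,0,0]]]'

```text
clock: 4.45
tool_pos: [0.4321, -0.0868, 0.1378]
eef_rot: [0.744, 0.668, 0.0, 0.0]
force: [-0.5, 1.3, 4.9]
gripper_width: -0.004
gripper_force: 2.6
```

Run:
```python
from h import *
np.set_printoptions(precision=4,suppress=True)
print(ctrl.observe()['force'])
b=save('side','d2')['frame']
cv2.imwrite('pics/c2.png',cv2.resize(b[140:290,215:375],None,fx=4,fy=4,interpolation=2))
print('hub',tri(('s1',319.6,197.6),('d1',320.5,206.3)),atz('s1',319.6,197.6,.122),atz('d1',320.5,206.3,.122))
print('inner',tri(('s1',321.7-.4,165.1),('d1',318.1,172.3)))
o=np.array([.452,.092]);R=np.array([[.994,-.108],[.108,.994]])
print(R@(np.array([.6578,.0213])-o))
```

```text
[-0.5378  1.3112  4.9303]
hub (array([0.5901, 0.0353, 0.1263]), [np.float64(0.002609465403995472), np.float64(0.0026094654039953862)]) [0.5905 0.0324 0.122 ] [0.5897 0.041  0.122 ]
inner (array([0.5785, 0.0296, 0.2577]), [np.float64(0.001140522359956829), np.float64(0.0011405223599568334)])
[ 0.2122 -0.048 ]
```

View pics/c2.png

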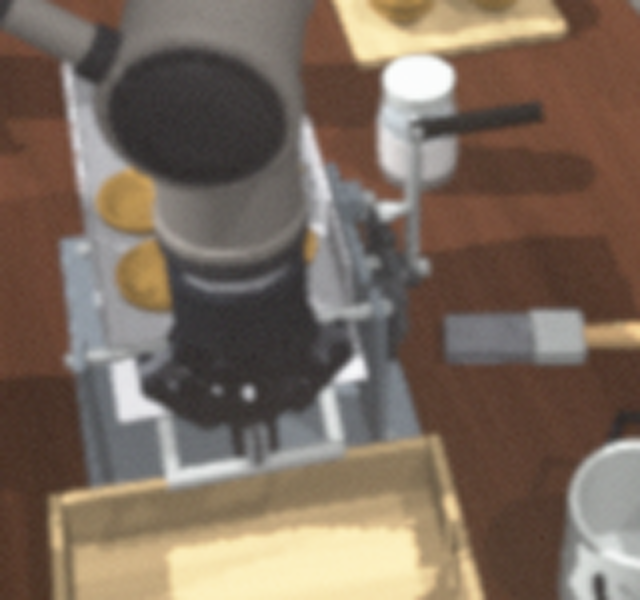

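The gate is fully down, with its bar at (255,465) and the tool at its stop height taking 4.9 N. Next is the lever: handle middle about (0.620, 0.025, 0.258), pivot y about 0.032, so it stands near mid-swing.

Call:
move_arm --commands '[[[0,0,50],[0,0,0]],[[0,0,110],[0,0,0.1]],[[0,0,165],[0,0,0.28]],[[20,10,195],[0,0,0.46]],[[65,38,205],[0,0,0.64]],[[110,65,205],[0,0,0.82]],[[150,90,205],[0,0,1.0]],[[175,105,205],[0,0,1.18]],[[187,112,205],[0,0,1.36]],[[188,112,205],[0,0,1.54]]]' --grip 0.6

```text
clock: 5.75
tool_pos: [0.6207, 0.0257, 0.3412]
eef_rot: [0.066, 0.998, 0.0, -0.001]
force: [-0.3, -0.3, -0.3]
gripper_width: 0.402
gripper_force: 0.0
```

Run:
```python
from h import *
np.set_printoptions(precision=4,suppress=True)
o=ctrl.observe();print(o['q'],o['tool_pos'])
a=save('scene','s3')['frame'];b=save('side','d3')['frame']
im=np.hstack([cv2.resize(a[80:230,250:380],None,fx=3,fy=4,interpolation=2),cv2.resize(b[100:250,240:376],None,fx=3,fy=4,interpolation=2)])
cv2.imwrite('pics/c3.png',im)
```

```text
[-0.082   0.4824  1.01    0.0001  1.6505 -1.5209] [0.6207 0.0257 0.3412]
```

View pics/c3.png

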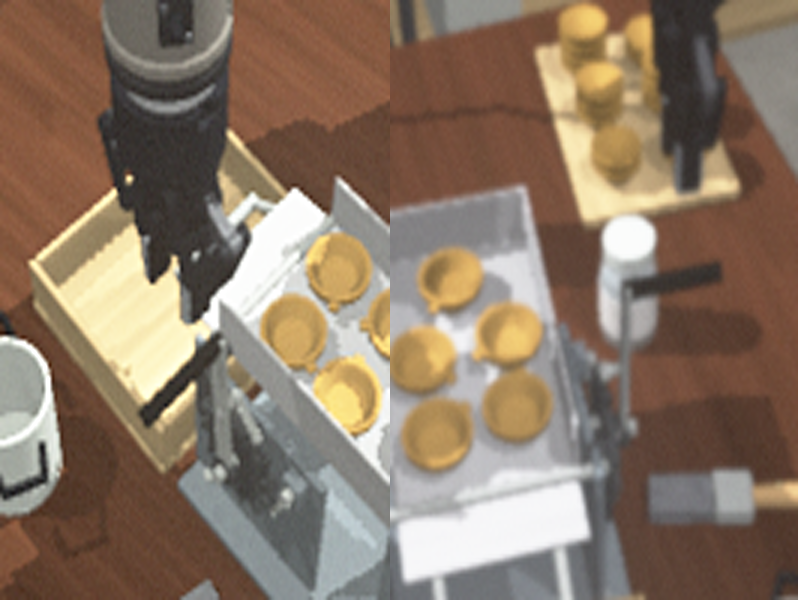

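The gate is open and the gripper is above the lever handle, which runs (630,290)–(720,268) in the side half. Descending to straddle it.

Call:
move_arm --commands '[[[0,0,-40],[0,0,0.03]],[[0,0,-70],[0,0,0.03]],[[0,0,-90],[0,0,0.03]],[[0,0,-105],[0,0,0.03]],[[0,0,-114],[0,0,0.03]],[[0,0,-114],[0,0,0.03]]]'

```text
clock: 6.6
tool_pos: [0.6199, 0.025, 0.2281]
eef_rot: [0.055, 0.998, 0.0, -0.0]
force: [0.8, 0.0, -0.8]
gripper_width: 0.398
gripper_force: 0.0
```

Run:
```python
from h import *
a=save('scene','s4')['frame'];b=save('side','d4')['frame']
im=np.hstack([cv2.resize(a[80:230,250:380],None,fx=3,fy=4,interpolation=2),cv2.resize(b[100:250,240:376],None,fx=3,fy=4,interpolation=2)])
cv2.imwrite('pics/c4.png',im)
```

```text
(no output)
```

View pics/c4.png

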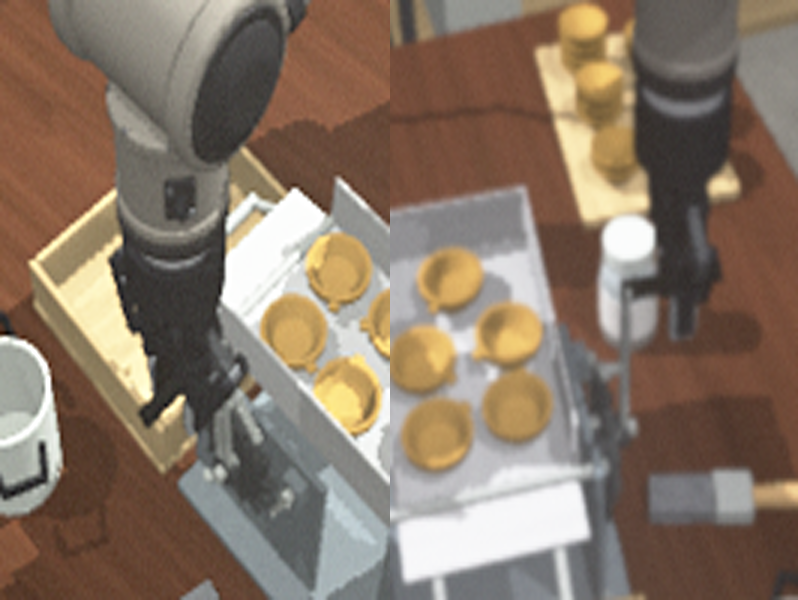

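The fingers straddle the handle without contact. Swinging back to the gate-side stop.

Call:
move_arm --commands '[[[-1,-12,0],[0,0,0]],[[-2,-24,0],[0,0,0]],[[-4,-36,-2],[0,0,0]],[[-5,-46,-4],[0,0,0]],[[-6,-54,-5],[0,0,0]],[[-6,-58,-6],[0,0,0]],[[-7,-60,-6],[0,0,0]],[[-7,-60,-6],[0,0,0]]]'

```text
clock: 7.7
tool_pos: [0.6137, -0.0319, 0.2226]
eef_rot: [0.054, 0.999, 0.003, 0.001]
force: [3.0, 11.4, 1.1]
gripper_width: 0.397
gripper_force: 5.8
```

At the gate-side stop (11 N). Now the working stroke.

Call:
move_arm --commands '[[[1,12,0],[0,0,0]],[[3,28,2],[0,0,0]],[[5,45,6],[0,0,0]],[[7,62,9],[0,0,0]],[[9,79,11],[0,0,0]],[[10,96,10],[0,0,0]],[[12,112,7],[0,0,0]],[[14,126,4],[0,0,0]],[[15,136,1],[0,0,0]],[[15,140,0],[0,0,0]]]'

```text
clock: 8.95
tool_pos: [0.6278, 0.1054, 0.2212]
eef_rot: [0.054, 0.999, -0.0, -0.001]
force: [-0.6, -4.5, -2.8]
gripper_width: 0.401
gripper_force: 2.0
```

Call:
move_arm --commands '[[[0,2,0],[0,0,0]],[[0,3,0],[0,0,0]],[[0,3,0],[0,0,0]]]'

```text
clock: 9.32
tool_pos: [0.6278, 0.1055, 0.2211]
eef_rot: [0.055, 0.998, -0.002, -0.001]
force: [0.5, -10.3, -5.1]
gripper_width: 0.397
gripper_force: 4.9
```

First notch done, with the stop felt at both ends. Repeating.

Call:
move_arm --commands '[[[-1,-14,0],[0,0,0]],[[-3,-30,3],[0,0,0]],[[-5,-47,7],[0,0,0]],[[-7,-64,10],[0,0,0]],[[-9,-81,11],[0,0,0]],[[-11,-98,9],[0,0,0]],[[-13,-115,6],[0,0,0]],[[-14,-130,2],[0,0,0]],[[-15,-140,0],[0,0,0]],[[-15,-143,0],[0,0,0]]]'

```text
clock: 10.58
tool_pos: [0.6128, -0.0319, 0.2216]
eef_rot: [0.054, 0.999, 0.004, -0.001]
force: [0.3, 18.6, -0.8]
gripper_width: 0.398
gripper_force: 9.3
```

Call:
move_arm --commands '[[[1,12,0],[0,0,0]],[[3,28,2],[0,0,0]],[[5,45,6],[0,0,0]],[[7,62,9],[0,0,0]],[[9,79,11],[0,0,0]],[[10,96,10],[0,0,0]],[[12,112,7],[0,0,0]],[[14,128,4],[0,0,0]],[[15,139,1],[0,0,0]],[[15,143,0],[0,0,0]]]'

```text
clock: 11.82
tool_pos: [0.6277, 0.1057, 0.2216]
eef_rot: [0.055, 0.999, -0.003, -0.001]
force: [-2.0, -20.5, 3.3]
gripper_width: 0.401
gripper_force: 10.2
```

Call:
move_arm --commands '[[[0,0,0],[0,0,0]],[[-1,-14,0],[0,0,0]],[[-3,-30,3],[0,0,0]],[[-5,-49,7],[0,0,0]],[[-7,-68,10],[0,0,0]],[[-9,-87,11],[0,0,0]],[[-12,-106,8],[0,0,0]],[[-13,-124,4],[0,0,0]],[[-15,-138,1],[0,0,0]],[[-15,-143,0],[0,0,0]]]'

```text
clock: 13.08
tool_pos: [0.6127, -0.032, 0.2222]
eef_rot: [0.054, 0.999, 0.004, -0.001]
force: [-0.1, 22.9, 8.2]
gripper_width: 0.402
gripper_force: 11.6
```

Run:
```python
from h import *
a=save('scene','s5')['frame'];b=save('side','d5')['frame']
im=np.hstack([cv2.resize(a[80:230,250:400],None,fx=2.66,fy=4,interpolation=2),cv2.resize(b[100:310,220:370],None,fx=2.66,fy=2.857,interpolation=2)])
cv2.imwrite('pics/c5.png',im)
```

```text
(no output)
```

View pics/c5.png

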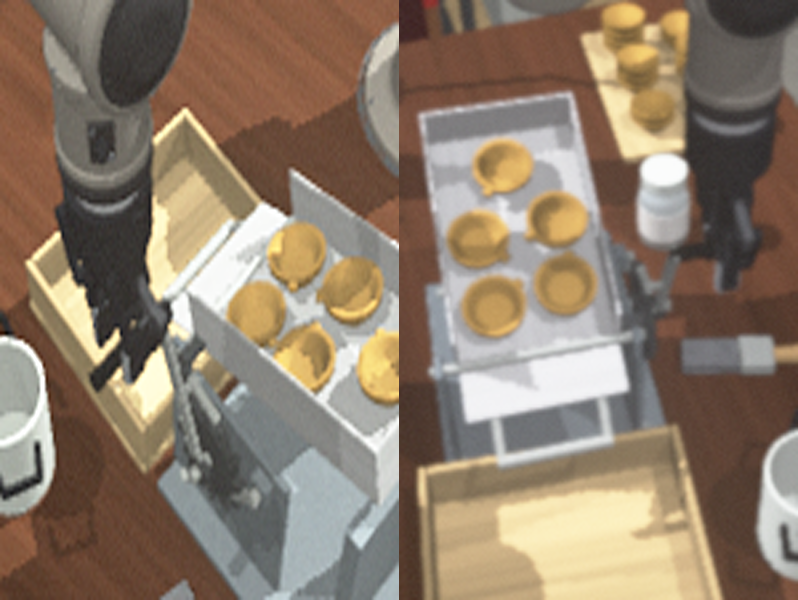

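The tray is tipped about two notches. All five lamps are still in it, the gate is down (bar at (555,445) in the side half), and the handle is still between the fingers. Strokes 3 and 4, a touch shorter.

Call:
move_arm --commands '[[[1,12,0],[0,0,0]],[[3,28,2],[0,0,0]],[[5,45,6],[0,0,0]],[[7,62,9],[0,0,0]],[[9,79,11],[0,0,0]],[[10,96,10],[0,0,0]],[[12,112,7],[0,0,0]],[[14,127,4],[0,0,0]],[[15,138,1],[0,0,0]],[[15,142,0],[0,0,0]]]'

```text
clock: 14.42
tool_pos: [0.6277, 0.1057, 0.2214]
eef_rot: [0.054, 0.999, -0.002, -0.001]
force: [-2.1, -16.1, 1.3]
gripper_width: 0.397
gripper_force: 8.3
```

Call:
move_arm --commands '[[[0,0,0],[0,0,0]],[[-1,-14,0],[0,0,0]],[[-3,-30,3],[0,0,0]],[[-5,-49,7],[0,0,0]],[[-7,-68,10],[0,0,0]],[[-9,-87,11],[0,0,0]],[[-12,-106,8],[0,0,0]],[[-13,-124,4],[0,0,0]],[[-15,-137,1],[0,0,0]],[[-15,-141,0],[0,0,0]]]'

```text
clock: 15.68
tool_pos: [0.6127, -0.0319, 0.2222]
eef_rot: [0.054, 0.999, 0.003, -0.0]
force: [-1.5, 18.7, 5.9]
gripper_width: 0.399
gripper_force: 8.8
```

Call:
move_arm --commands '[[[1,12,0],[0,0,0]],[[3,28,2],[0,0,0]],[[5,45,6],[0,0,0]],[[7,62,9],[0,0,0]],[[9,79,11],[0,0,0]],[[10,96,10],[0,0,0]],[[12,112,7],[0,0,0]],[[14,127,4],[0,0,0]],[[15,137,1],[0,0,0]],[[15,141,0],[0,0,0]]]'

```text
clock: 16.92
tool_pos: [0.6278, 0.1056, 0.2217]
eef_rot: [0.054, 0.999, -0.002, -0.001]
force: [-1.1, -15.7, 2.3]
gripper_width: 0.399
gripper_force: 7.7
```

```bash
cat > chk.py <<'E'
from h import *
import sys
n=sys.argv[1];save('scene','s'+n);b=save('side','d'+n)['frame']
for f in ('d5','d'+n):
    m=cv2.inRange(cv2.cvtColor(cv2.imread(f'pics/{f}.png'),cv2.COLOR_BGR2HSV),(12,160,70),(26,255,255))
    k,_,st,ce=cv2.connectedComponentsWithStats(m)
    print(f,[(int(s[4]),*c.astype(int).tolist()) for s,c in zip(st[1:],ce[1:]) if s[4]>40 and 220<c[0]<350])
E
python3 chk.py 6
```

```text
d5 []
d6 []
```

Run:
```python
from h import *
h=cv2.cvtColor(cv2.imread('pics/d5.png'),cv2.COLOR_BGR2HSV)
print(h[152:164:3,250:266:3].tolist(), h[290,290],h[240,300])
for f in('d5','d6'):
    h=cv2.cvtColor(cv2.imread(f'pics/{f}.png'),cv2.COLOR_BGR2HSV)
    m=cv2.inRange(h,(12,140,60),(28,255,255))
    k,_,st,ce=cv2.connectedComponentsWithStats(m)
    print(f,[(int(s[4]),*c.astype(int).tolist()) for s,c in zip(st[1:],ce[1:]) if s[4]>25])
```

```text
[[[19, 97, 227], [18, 134, 179], [18, 133, 161], [18, 135, 176], [18, 136, 197], [18, 138, 211]], [[18, 132, 156], [18, 129, 150], [18, 133, 165], [18, 136, 188], [18, 138, 211], [19, 137, 221]], [[18, 128, 141], [18, 133, 148], [19, 134, 185], [19, 139, 220], [19, 136, 225], [19, 135, 229]], [[18, 137, 201], [18, 134, 162], [18, 136, 204], [19, 134, 224], [19, 137, 225], [19, 138, 222]]] [ 22  74 246] [111  15 118]
d5 [(34, 300, 106), (358, 136, 157)]
d6 [(27, 300, 106), (31, 341, 131), (537, 126, 159), (133, 273, 317), (76, 300, 317)]
```

```bash
sed -i 's/(12,160,70),(26/(15,110,120),(24/' chk.py; python3 chk.py 7
```

```text
d5 [(665, 308, 121), (153, 323, 111), (309, 258, 157), (317, 278, 176), (333, 249, 183), (343, 282, 199), (371, 255, 206)]
d7 [(566, 307, 120), (139, 341, 132), (1769, 289, 300), (447, 253, 294)]
```

No lamps are left in the tray in the side image, and about five lamps' worth of brass is in the crate. Backing off straight up, then a final look.

Call:
move_arm --commands '[[[-1,-8,0],[0,0,0]],[[-1,-10,0],[0,0,0]],[[-1,-10,20],[0,0,0]],[[-1,-10,45],[0,0,0]],[[-1,-10,75],[0,0,0]],[[-1,-10,105],[0,0,0]],[[10,-10,130],[0,0,0]],[[25,-10,150],[0,0,0]],[[30,-10,155],[0,0,0]],[[30,-10,155],[0,0,0]]]'

```text
clock: 18.38
tool_pos: [0.6583, 0.0972, 0.3774]
eef_rot: [0.054, 0.999, 0.0, 0.0]
force: [0.7, -1.9, 0.3]
gripper_width: 0.399
gripper_force: 0.0
```

```bash
python3 chk.py 8
python3 - <<'E'
from h import *
a=cv2.imread('pics/s8.png');b=cv2.imread('pics/d8.png')
im=np.hstack([cv2.resize(a[70:310,180:460],(400,600),interpolation=2),cv2.resize(b[90:360,210:410],(400,600),interpolation=2)])
cv2.imwrite('pics/c8.png',im)
E
```

```text
d5 [(665, 308, 121), (153, 323, 111), (309, 258, 157), (317, 278, 176), (333, 249, 183), (343, 282, 199), (371, 255, 206)]
d8 [(660, 308, 121), (606, 332, 121), (1774, 289, 300), (448, 253, 294)]
```

View pics/c8.png

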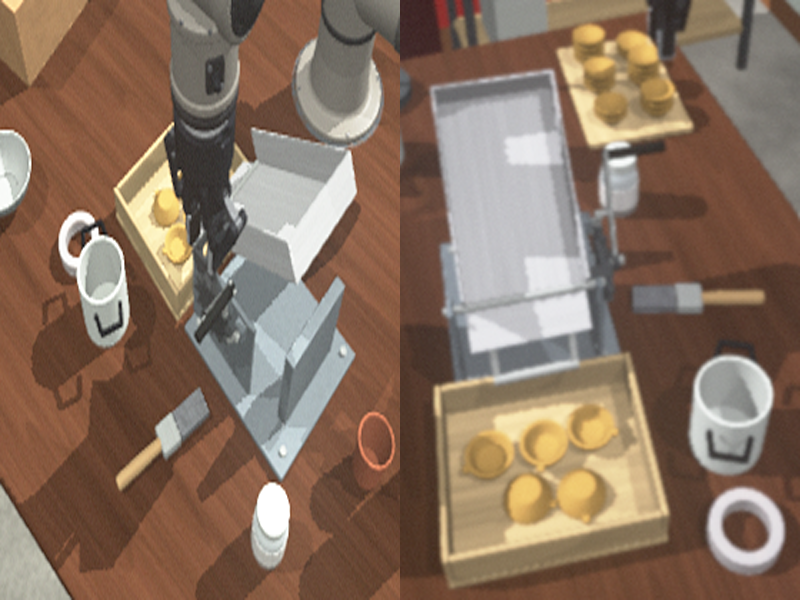

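All five lamps are in the crate (side half, x 490–595, y 425–500). The tray is empty and tipped, the gate is down, nothing else has moved, and the gripper is clear.

```bash
python3 -c "
from cell import ctrl
print(ctrl.job_done())"
```

```text
the job is handed in; nothing more can be done
None
```

The job is handed in: I lowered the gate fully first, then four full lever strokes slid all five lamps into the crate; the tray is still tipped, the gate is down, and nothing else on the table was disturbed.

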